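Present a mounted crab specimen to the inspection camera

ROBOT

A 6-joint arm with a two-finger parallel gripper is mounted at the origin on the work surface. World frame = base frame: x ahead of the robot, y to its left, z up, the work surface at z = 0. Lengths are in m, angles in degrees, forces in N, time in s.
With the tool pointing down it reaches from about 0.375 to 0.9 m from the base axis. Payload 3.1 kg.
Tool frame: the origin (TCP) lies at the very end of the fingers, on their centre line; the grasp point (between the pads) lies 19 mm behind it; z points along the fingers, y is the line along which they close (so a half turn about z gives the same grasp; the last joint's range is limited). The gripper opens to 87 mm and grips with 3 to 60 N. Pads are 19 mm wide; open, the fingers measure 117 mm over their backs; the gripper's body (75 mm by 190 mm) begins 51 mm behind the grasp point.
Start: joints at [59.272, 30.224, 82.088, -0, 67.689, -10.227], TCP at [0.219, 0.585, 0.223] pointing down, gripper open.
Joint ranges: [-176.69, 176.69], [-43.24, 126.21], [12.49, 139.97], [-82, 262], [0, 151.66], [-163.58, 163.58]. Speed limits (degrees/s): [159.86, 159.86, 180, 180, 180, 180].

INTERFACE

Orientations are given as a 3x3 rotation matrix whose columns are the frame's x, y, z axes.
In Python, from rig import bot, imaging gives the robot as it stands.
- The arm moves only by the tool drive_tool, never from a script. Its argument "deltas" is text: rows parted by semicolons, each of 5 numbers parted by spaces: the finger opening in mm, from 0 to 87, then the shift along the world's x, y, z in mm, then the turn about the world's z in rad. In form: jaw dx dy dz twist; .... A call has 1 to 12 rows; each row is the pose to reach, as a shift and turn from the pose commanded when the call began; what a row does not reach only later rows make up. A row lasts 1/10 s, in which the tool goes at most 50 mm and 8.59 degrees, less where a joint would pass 70% of its speed; a pose out of reach is approached as far as the arm can. A call with a gripper value outside its range is refused whole. The fingers move at their own pace and stop on an object; the grip force is fixed at half the most. Time passes only in rows, so rows that repeat a pose let the fingers close. It gives the time, the measured TCP pose, the force, the opening and the grip force at its end, in the units of the state.
- bot.read_state(): the state, without advancing time (a new reading comes with each control period).
- imaging.capture(name): name is "scene" or "side" or "wrist"; returns the picture (400x640x3 uint8, red, green, blue); there is no depth.
- imaging.camera_model(name): a dict with "fx", "fy", "cx", "cy" (pixels), "T" (4x4, takes a point from camera to world coordinates). Camera axes: x right, y down, z forward; pixel columns grow to the right and rows downward; lengths in m; the calibration is good to about 2 mm. A picture is of the moment at which its call begins: read the wrist's pose just before it. camera_model takes no time and is no camera call; for the wrist camera it gives the pose at the moment of the call.
- bot.hand_in(): hands the job in; it is judged then, once.
The state is a dict: "time_s": time; "joint_positions": joint angles; "qvel": joint speeds; "tau": joint torques, N m; "position": TCP position; "tcp_rot": TCP orientation; "force": force on the tool from outside, world axes, zero at the start; "moment": the same for the moment, N m; "opening": opening from 0.0 (shut) to 1.0 (fully open); "grasp_force": force on a finger pad.
Only numpy, scipy, OpenCV 4.12 (cv2) and the standard library are available. Lean on these libraries where they do the work, as an engineer would, in place of code of your own. Each camera call takes 0.05 s, during which the arm holds its last target. There are 200 camera calls.

TASK

In the enamel tray, turn both clamp knobs of the fixture clockwise fully to their stops so that the mounted crab is free, then lift the mount out by its grip block. Hold it still in the air in front of the inspection camera: upright, the crab facing the lens squarely, the crab's middle on the lens axis and 150 mm from the lens. Finish while still holding it there, and leave the camera, the vials, the beaker and the loose shell alone.

Things in the scene. Friction and masses are not known exactly. Their poses are not given: they have to be found in the camera images.
- clamp_near (a joint): Swing clamp at the mount's +y end (the end nearer the robot), rad: 0 to 0.3 at the start = steel toe over the mount's foot, 1.4 = end stop, toe fully swung clear. Grows turning clockwise seen from above. Light friction (about 0.05 N m), stays where it is left.
- clamp_far (a joint): The same clamp at the mount's -y end (the end farther from the robot); same values and direction.
- clamp_near_grip (a point): Centre of the near clamp's black bar knob, on its vertical axis, 63 mm above the bench, 85 mm from the mount's middle. Bar 40 mm long (own y), 12 thick (own x), 26 tall, on a 22 mm stem; turns with the clamp. A steel toe below it (22 to 30 mm above the bench, 14 wide, reaching 37 mm from the axis) lies along the bar and points at the mount when clamped.
- clamp_far_grip (a point): Centre of the far clamp's black bar knob; the same sizes and axes.
- mount_grip (a point): Centre of the grey grip block atop the specimen mount: 24 mm thick (own x), 40 wide (own y), 30 tall; grasp from above across the 24 mm. At the start 89 mm above the bench. Below it a white panel 8 x 80 x 54 mm, then an aluminium foot 50 x 120 (y) x 6 mm, underside 75 mm below this point, in a pocket with 4 mm lips and 2 mm play. 0.13 to 0.25 kg. z up; crab on the -x face.
- specimen (a point): Middle of the crab's body (76 mm wide with legs, 13 mm thick, fixed on the panel's front face): 40 mm below the grip block's centre and 10 mm towards own -x. Axes as the mount's: the crab looks out along -x, z up.
- lens (a point): Centre of the front glass of the inspection camera: white box head (56 wide, 50 mm tall) with a black 42 mm lens barrel, on a grey stand whose pole ends 264 mm above the bench, 100 mm behind the glass. Its height, 150 to 210 mm above the bench, differs each time. Looks level along own -x; z up.
- view_point (a point): The point in empty air on the lens axis, 150 mm in front of the lens, where the middle of the crab belongs. Axes as the lens: -x is the direction in which the camera looks, so the mount's x axis must end opposite to this x axis.
- tray: White enamel tray with blue rim, 290 x 390 (along y) x 31 mm, fixed on the bench, origin at the middle of its underside. The steel fixture plate in it is 70 x 220 mm, its top 14 mm above the bench, centred 30 mm towards the tray's -x; the mount stands on it with the same axes as the tray.
- vial_a: Bystander: glass vial with yellow cap, 19 mm thick, 50 mm tall, origin at its foot.
- vial_b: Bystander: the other such vial.
- beaker: Bystander: glass beaker, 100 mm wide, 140 mm tall, origin at its foot.
- loose_shell: Bystander: bare crab shell lying in the tray, about 60 x 40 x 13 mm, origin at its underside.
Mind the look-alikes: they are no part of the job. There is more than one size of the part that bears mount_grip; the job needs the middle-sized.

How it is judged (in metres and radians):
On the way, in this order (a step that is already met when the one before it is completed fails the run):
1. both clamps are turned to their stops while the mount still stands in its pocket (value of joint each of clamp_near, clamp_far above 1.3 rad and distance of mount_grip from where it was at the start of the episode below 0.012 m), for 0.2 s.
2. the mount is lifted clear of the fixture in the gripper (height (world z) of mount_grip above 0.13 m and contact force between the fingers and mount above 1 N), for 0.2 s.
At the end, for the whole second after the job is handed in: The mount is held still in the fingers alone (under 30 mm/s), touching neither camera nor tray, with the crab's middle within 20 mm of the view point 150 mm before the lens, the crab facing the lens within 0.17 rad, upright within 0.15 rad; both clamps still open (above 1.25 rad) (distance between specimen and view_point below 0.02 m and angle between the x axis of specimen and the x axis of view_point, either way round below 0.17 rad and x of lens in the frame of specimen below -0.1 m and angle between specimen's own z axis and vertical below 0.15 rad and contact force between the fingers and mount above 1 N and contact force between mount and camera_stand below 0.1 N and contact force between mount and tray below 0.1 N and linear speed of mount below 0.03 m/s and value of joint each of clamp_near, clamp_far above 1.25 rad); the arm keeps its last pose, push and grip.
It fails at once if the camera is shifted (distance of lens from where it was at the start of the episode above 0.01 m).
It fails at once if a vial, the beaker or the loose shell is disturbed (distance of any of vial_a, vial_b, beaker, loose_shell from where it was at the start of the episode above 0.02 m).
It also fails if it takes over 64 s, if anything falls off the work surface, if the arm or the gripper's body presses on something with over 40 N, if the wrist force passes 120 N, or if a joint passes its speed limit or range.

## Working session

There is one attempt and no reset: what is moved stays moved. The work goes in short steps, Python scripts to look and compute and a tool call to move; the robot and the scene stay as the last step left them, time stands still between calls to the robot, and variables do not carry over. Pictures are saved under pics/ and viewed, at most 10 in all, crops included, and the job is handed in when it is done.

Besides the shell and the picture viewer there is one more tool, called after "Request:" by a JSON object that holds its "fn" and its "kwargs". drive_tool: Moves the arm, as the interface text tells. Its arguments: {"type":"object","properties":{"deltas":{"type":"string"}},"required":["deltas"]}

```bash
mkdir -p pics; ls
python3 - <<'E'
from rig import bot, imaging
import cv2,numpy as np
np.set_printoptions(precision=4,suppress=True)
for n in ["scene","side"]:
    cv2.imwrite(f"pics/{n}0.png",cv2.resize(imaging.capture(n)[:,:,::-1],(800,500),interpolation=cv2.INTER_CUBIC))
    m=imaging.camera_model(n);print(n,m["fx"],m["fy"],m["cx"],m["cy"]);print(m["T"])
s=bot.read_state();print(s["time_s"],s["tcp_rot"],s["position"])
E
```

```text
pics
scene 475.0169201775033 475.0169201775033 312.3800030279479 202.6637933876709
[[-0.7758  0.487  -0.4013  1.0831]
 [ 0.6309  0.612  -0.4769  0.7902]
 [ 0.0134 -0.6231 -0.782   1.2569]
 [ 0.      0.      0.      1.    ]]
side 406.71444563849593 406.71444563849593 324.066247232072 195.83613778958653
[[ 0.8615 -0.3097  0.4024 -0.0198]
 [-0.5073 -0.4933  0.7066 -0.8123]
 [-0.0204 -0.8129 -0.5821  0.8774]
 [ 0.      0.      0.      1.    ]]
0.1 [[-0.9367  0.3502 -0.001 ]
 [ 0.3502  0.9367 -0.0017]
 [ 0.0003 -0.0019 -1.    ]] [0.2185 0.5848 0.2217]
```

View pics/scene0.png

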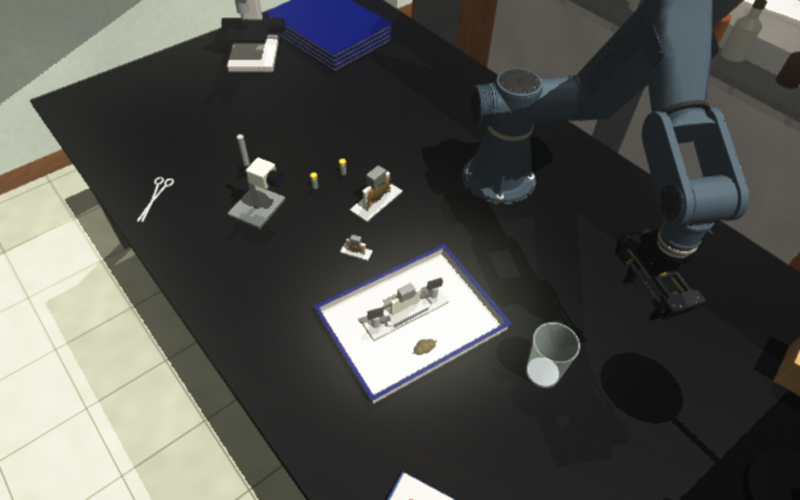

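View pics/side0.png

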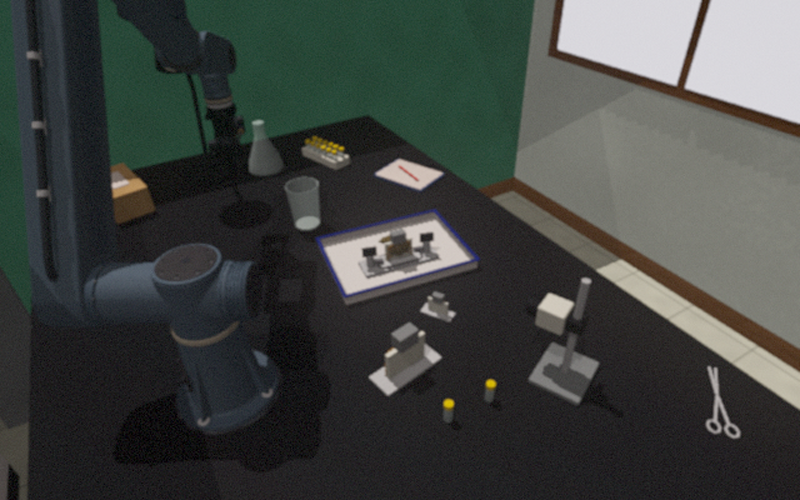

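The scene view shows three mounts: large at (377,190), small at (356,245), and one clamped in the tray at (405,300). The tray one is the middle size and sits between two black knobs at (375,315) and (433,285), so it fits. The inspection camera is at (262,175), vials at (314,180) and (342,165), beaker at (550,355), shell at (425,346). I'll confirm the tray mount and the camera in enlarged crops.

Run:
```python
from rig import bot, imaging
import cv2,numpy as np
a=imaging.capture("scene")[:,:,::-1];b=imaging.capture("side")[:,:,::-1]
R=lambda im,x,y,w,h,k:cv2.resize(im[y:y+h,x:x+w],(w*k,h*k),interpolation=cv2.INTER_CUBIC)
cv2.imwrite("pics/tray1.png",R(a,250,192,160,120,5))
# left: scene camera (x0=180,y0=100), right: side camera (x0=415,y0=215), x5
cv2.imwrite("pics/cam1.png",np.hstack([R(a,180,100,70,90,5),R(b,415,215,80,90,5)]))
```

```text
(no output)
```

View pics/tray1.png

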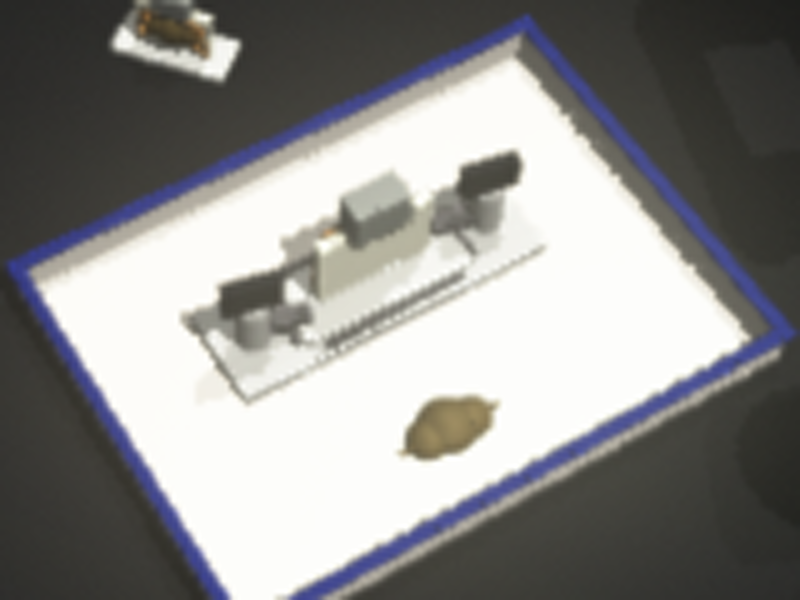

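View pics/cam1.png

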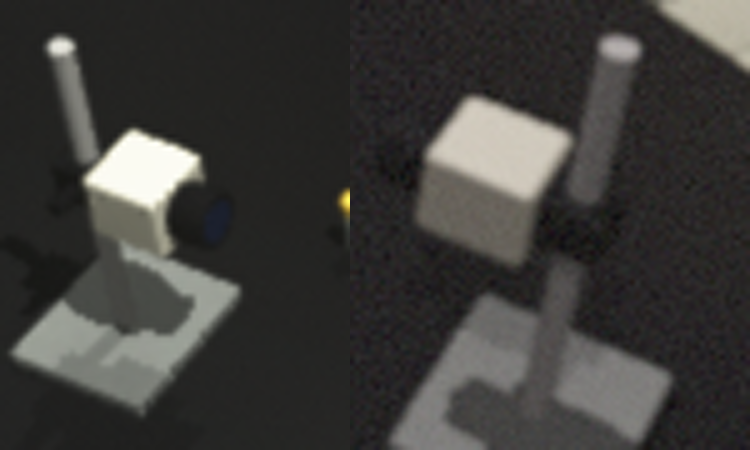

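The tray crop shows the grip block's top face at about (377,200) and the knobs at (490,173) near and (252,292) far. The rim corners are (8,267), (528,17) and (795,333). The right-hand crop shows the camera head, the glass at (217,220) and the pole top at (61,46).

```bash
cat > h.py <<'E'
from rig import bot, imaging
import numpy as np, cv2
from scipy.optimize import least_squares
np.set_printoptions(precision=4,suppress=True)
def ray(n,p,m=None):
    m=m or imaging.camera_model(n);T=np.array(m["T"])
    d=T[:3,:3]@np.array([(p[0]-m["cx"])/m["fx"],(p[1]-m["cy"])/m["fy"],1]);return T[:3,3],d
def onz(n,p,z,m=None):
    o,d=ray(n,p,m);return o+d*(z-o[2])/d[2]
def tri(a,b):
    A=[];B=[]
    for n,p in (("scene",a),("side",b)):
        o,d=ray(n,p);d/=np.linalg.norm(d);P=np.eye(3)-np.outer(d,d);A.append(P);B.append(P@o)
    x=np.linalg.lstsq(np.vstack(A),np.hstack(B),rcond=None)[0];return x,np.linalg.norm(np.vstack(A)@x-np.hstack(B))
E
python3 - <<'E'
from h import *
t=lambda u,v:(250+u/5-.4,192+v/5-.4)
r=[onz("scene",t(*p),.031) for p in((8,267),(528,17),(795,333))]
print("rim",*r,np.linalg.norm(r[1]-r[0]),np.linalg.norm(r[2]-r[1]))
y=(r[1]-r[0]);yaw=np.degrees(np.arctan2(y[1],y[0]));x=r[2]-r[1];print("y dir",yaw,"x dir",np.degrees(np.arctan2(x[1],x[0])))
c=(r[0]+r[2])/2;Y=y/np.linalg.norm(y);X=np.cross(Y,[0,0,1]);print("mount",c-.03*X)
n=onz("scene",t(490,173),.063);f=onz("scene",t(252,292),.063);print("knobs",n,f,(n+f)/2,np.linalg.norm(n-f),np.degrees(np.arctan2(*(n-f)[1::-1])))
print("blocktop",onz("scene",t(377,200),.104))
c=lambda u,v:(180+u/5-.4,100+v/5-.4)
s=lambda u,v:(415+(u-350)/5-.4,215+v/5-.4)
P=[tri(c(*a),s(*b)) for a,b in(((203,158),(425,155)),((157,207),(473,97)),((133,130),(525,200)),((88,183),(573,137)),((61,46),(620,47)))]
for p in P:print(*p)
P=[p[0] for p in P];F=(P[0]+P[1])/2;B=(P[2]+P[3])/2;d=(F-B)[:2];print("head front",F,B,"dir",np.degrees(np.arctan2(d[1],d[0])))
w=(P[0]-P[1]+P[2]-P[3]);print("width dir",np.degrees(np.arctan2(w[1],w[0])))
z=(F+B)[2]/2-.025
print("glass",z,onz("scene",c(217,220),z),"pole",onz("scene",c(61,46),.264))
b=[onz("scene",c(*p),.006) for p in((12,352),(143,410),(240,290))];e=b[2]-b[1];g=b[1]-b[0];print("base",*b,[np.degrees(np.arctan2(v[1],v[0])) for v in(e,g)])
for n,p in(("scene",(314,188)),("scene",(342,173)),("scene",(543,375))):print(onz(n,(p[0]*.8,p[1]*.8),0))
E
```

```text
rim [0.7062 0.0545 0.031 ] [0.321  0.1064 0.031 ] [0.3616 0.3909 0.031 ] 0.388664723178854 0.2873767731764332
y dir 172.33495785673242 x dir 81.88804376924647
mount [0.5299 0.193  0.031 ]
knobs [0.4438 0.2022 0.063 ] [0.6129 0.1789 0.063 ] [0.5283 0.1906 0.063 ] 0.170663646105331 172.13290064752857
blocktop [0.5313 0.1953 0.104 ]
[ 0.5777 -0.2889  0.179 ] 0.0004939977483779096
[ 0.6268 -0.2687  0.1797] 0.0025452266915785816
[ 0.5985 -0.3391  0.179 ] 0.001882396861254317
[ 0.6493 -0.3169  0.1783] 0.002214123809337698
[ 0.6325 -0.3453  0.2647] 0.0003394506741501022
head front [ 0.6023 -0.2788  0.1794] [ 0.6239 -0.328   0.1786] dir 113.74944036572559
width dir -157.01269340019957
glass 0.15400613639428068 [ 0.5903 -0.2576  0.154 ] pole [ 0.6324 -0.3463  0.264 ]
base [ 0.7094 -0.3754  0.006 ] [ 0.6655 -0.271   0.006 ] [ 0.55   -0.3267  0.006 ] [np.float64(-154.2362444425423), np.float64(112.7912865241069)]
[ 0.4592 -0.3092  0.    ]
[ 0.3566 -0.3092  0.    ]
[0.3885 0.5274 0.    ]
```

The measurements agree:

| Item | Position or direction |
|---|---|
| Mount | about (0.530, 0.192), x axis at 82.2° |
| Knobs | (0.444, 0.202) near, (0.613, 0.179) far |
| Lens | about (0.591, -0.256, 0.154) |
| Lens view direction | 114° |

Next I'll go above the mount and take a close look with the wrist camera.

Request:
{"fn": "drive_tool", "kwargs": {"deltas": "87 311 -392 60 0.1;87 311 -392 60 0.1;87 311 -392 60 0.1;87 311 -392 60 0.1;87 311 -392 60 0.1;87 311 -392 60 0.1;87 311 -392 60 0.1;87 311 -392 60 0.1;87 311 -392 60 0.1;87 311 -392 60 0.1;87 311 -392 60 0.1;87 311 -392 60 0.1"}}

```text
time_s: 1.4
position: [0.5305, 0.1922, 0.2823]
tcp_rot: [[-0.966, 0.258, -0.001], [0.258, 0.966, 0.0], [0.001, 0.0, -1.0]]
force: [-0.7, -1.2, -0.8]
opening: 0.997
grasp_force: 0.0
```

Run:
```python
from h import *
m=imaging.camera_model("wrist");s=bot.read_state();a=imaging.capture("wrist")[:,:,::-1]
cv2.imwrite("pics/w1.png",cv2.resize(a,(800,500),interpolation=cv2.INTER_CUBIC))
np.save("w1.npy",m,allow_pickle=True);print(m);print(s["position"],s["tcp_rot"],s["joint_positions"],s["time_s"])
for p in((356,255),(340,247),(372,258),(377,208),(352,212),(400,188)):print(p,onz("scene",(p[0]*.8,p[1]*.8),0))
```

```text
{'fx': 355.20897300327124, 'fy': 355.20897300327124, 'cx': 317.8916689853737, 'cy': 199.22545648215635, 'T': array([[ 0.2592,  0.9303,  0.2595,  0.4587],
       [ 0.9658, -0.2497, -0.0694,  0.2111],
       [ 0.0002,  0.2687, -0.9632,  0.445 ],
       [ 0.    ,  0.    ,  0.    ,  1.    ]])}
[0.5305 0.1922 0.2823] [[-0.9661  0.258  -0.0005]
 [ 0.258   0.9661  0.0004]
 [ 0.0006  0.0002 -1.    ]] [  8.5585  21.7652  86.7341   0.0272  71.5268 -66.4959] 1.4
(356, 255) [ 0.5145 -0.0298  0.    ]
(340, 247) [ 0.5318 -0.0792  0.    ]
(372, 258) [0.487  0.0052 0.    ]
(377, 208) [ 0.363  -0.1301  0.    ]
(352, 212) [ 0.4288 -0.1623  0.    ]
(400, 188) [ 0.2595 -0.1511  0.    ]
```

View pics/w1.png

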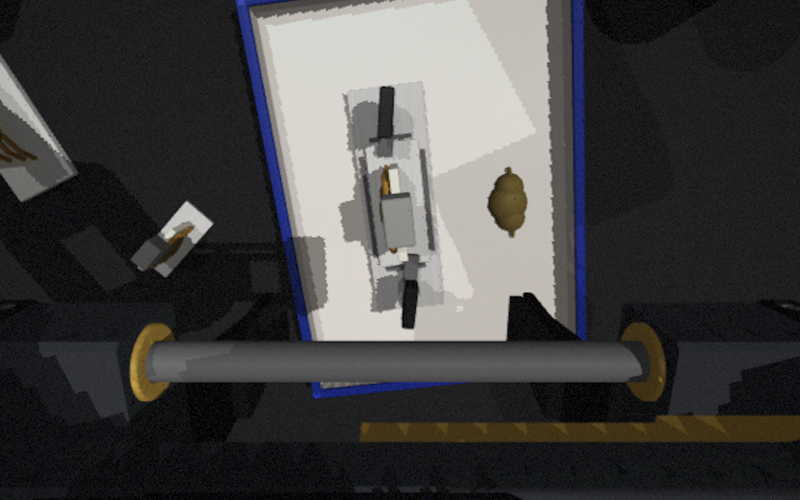

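The near knob's bar runs from (387,88) to (385,138), the far knob's from (411,280) to (408,328), and the block's top face is near (400,222). I'll enlarge the knobs to read their centres and angles.

Run:
```python
import cv2,numpy as np
a=cv2.resize(cv2.imread("pics/w1.png"),(640,400),interpolation=cv2.INTER_AREA)
from rig import imaging
a=imaging.capture("wrist")[:,:,::-1]
R=lambda x,y,w,h,k:cv2.resize(a[y:y+h,x:x+w],(w*k,h*k),interpolation=cv2.INTER_CUBIC)
cv2.imwrite("pics/w2.png",np.hstack([R(285,62,45,70,8),R(300,195,50,70,8)]))
```

```text
(no output)
```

View pics/w2.png

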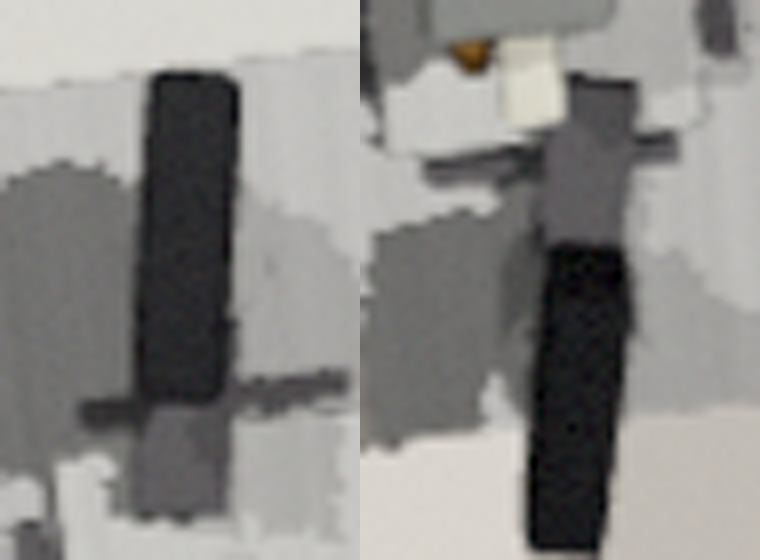

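Run:
```python
from h import *
m=np.load("w1.npy",allow_pickle=True).item()
for nm,x0,y0,pts in(("near",285,62,((194,73),(186,400))),("far",300,195,((590-360,290),(565-360,548)))):
    q=[onz("w",(x0+u/8-.44,y0+v/8-.44),.076,m) for u,v in pts];d=q[0]-q[1]
    print(nm,q,(q[0]+q[1])/2,np.linalg.norm(d),np.degrees(np.arctan2(d[1],d[0])))
for p in((382,194),(412,194),(414,248),(387,252)):print(onz("w",(p[0]*.8,p[1]*.8),.104,m))
```

```text
near [array([0.4296, 0.2098, 0.076 ]), array([0.4668, 0.1985, 0.076 ])] [0.4482 0.2042 0.076 ] 0.03891062549023562 163.09860110164956
far [array([0.5962, 0.1863, 0.076 ]), array([0.633, 0.173, 0.076])] [0.6146 0.1796 0.076 ] 0.03911257816652149 160.2251363389308
[0.505  0.1865 0.104 ]
[0.511  0.2088 0.104 ]
[0.5532 0.1996 0.104 ]
[0.5508 0.1779 0.104 ]
```

Request:
{"fn": "drive_tool", "kwargs": {"deltas": "87 -45 6 0 -0.03;87 -84 11 -30 -0.03;87 -84 11 -75 -0.03;87 -84 11 -120 -0.03;87 -84 11 -160 -0.03;87 -84 11 -195 -0.03;87 -84 11 -220 -0.03;87 -84 11 -233 -0.03;87 -84 11 -233 -0.03"}}

```text
time_s: 2.4
position: [0.443, 0.2055, 0.0479]
tcp_rot: [[-0.96, 0.281, -0.005], [0.281, 0.96, -0.001], [0.005, -0.002, -1.0]]
force: [0.1, 1.0, 0.2]
opening: 0.999
grasp_force: 0.0
```

Request:
{"fn": "drive_tool", "kwargs": {"deltas": "40 0 0 0 0;10 0 0 0 0;0 0 0 0 0;0 0 0 0 0;0 0 0 0 0;0 0 0 0 0;0 0 0 0 0;0 0 0 0 0"}}

```text
time_s: 3.2
position: [0.4459, 0.2043, 0.0496]
tcp_rot: [[-0.959, 0.284, -0.0], [0.284, 0.959, -0.0], [0.0, -0.0, -1.0]]
force: [0.1, 0.2, 0.2]
opening: 0.354
grasp_force: 0.0
```

Request:
{"fn": "drive_tool", "kwargs": {"deltas": "0 0 0 0 0;0 0 0 0 0;0 0 0 0 0;0 0 0 0 0"}}

```text
time_s: 3.6
position: [0.446, 0.2048, 0.0495]
tcp_rot: [[-0.959, 0.284, 0.0], [0.284, 0.959, 0.001], [-0.0, 0.001, -1.0]]
force: [-0.4, 4.0, 0.0]
opening: 0.221
grasp_force: 30.0
```

Request:
{"fn": "drive_tool", "kwargs": {"deltas": "0 0 0 0 0;0 0 0 0 0;0 0 0 0 -0.08;0 0 0 0 -0.16"}}

```text
time_s: 4.0
position: [0.4461, 0.2049, 0.0496]
tcp_rot: [[-0.9, 0.436, 0.001], [0.436, 0.9, 0.001], [-0.0, 0.001, -1.0]]
force: [0.4, 6.0, -0.6]
opening: 0.224
grasp_force: 30.0
```

Request:
{"fn": "drive_tool", "kwargs": {"deltas": "0 0 0 0 -0.12;0 0 0 0 -0.24;0 0 0 0 -0.36;0 0 0 0 -0.48;0 0 0 0 -0.6;0 0 0 0 -0.72;0 0 0 0 -0.84;0 0 0 0 -0.94"}}

```text
time_s: 4.8
position: [0.4471, 0.2055, 0.0496]
tcp_rot: [[-0.177, 0.984, 0.003], [0.984, 0.177, 0.002], [0.001, 0.003, -1.0]]
force: [1.2, 7.2, -3.0]
opening: 0.226
grasp_force: 30.0
```

Request:
{"fn": "drive_tool", "kwargs": {"deltas": "0 0 0 0 -0.07;0 0 0 0 -0.14;0 0 0 0 -0.2;0 0 0 0 -0.2"}}

```text
time_s: 5.2
position: [0.4473, 0.205, 0.0496]
tcp_rot: [[0.017, 1.0, 0.003], [1.0, -0.017, 0.001], [0.001, 0.003, -1.0]]
force: [1.4, 5.1, -2.5]
opening: 0.218
grasp_force: 30.0
```

Run:
```python
from h import *
s=bot.read_state();print(s["moment"],s["force"],s["joint_positions"])
```

```text
[ 0.7867 -0.3078  0.0437] [ 1.4303  5.0949 -2.5476] [ 11.5803  37.0198 108.9976   0.0166  33.7998  12.5596]
```

Request:
{"fn": "drive_tool", "kwargs": {"deltas": "0 0 0 0 -0.05;0 0 0 0 -0.1;0 0 0 0 -0.1"}}

```text
time_s: 5.5
position: [0.4472, 0.2044, 0.0497]
tcp_rot: [[0.115, 0.993, 0.003], [0.993, -0.115, -0.0], [0.0, 0.003, -1.0]]
force: [2.0, 2.0, -1.6]
opening: 0.22
grasp_force: 30.0
```

Run:
```python
from h import *
s=bot.read_state();print(s["moment"],s["force"],s["tcp_rot"][:,1] if hasattr(s["tcp_rot"],"shape") else s["tcp_rot"],s["opening"])
m=imaging.camera_model("wrist");a=imaging.capture("wrist")[:,:,::-1];np.save("w3.npy",m,allow_pickle=True)
b=imaging.capture("scene")[:,:,::-1]
cv2.imwrite("pics/w3.png",np.hstack([cv2.resize(a,None,fx=.9,fy=.9)[:300,88:488],cv2.resize(b[192:292,270:370],(400,400),interpolation=cv2.INTER_CUBIC)[:300]]))
```

```text
[ 0.3202 -0.4731  0.1939] [ 1.9896  2.0486 -1.6104] [ 0.9933 -0.1153  0.0029] 0.22006354528616984
```

View pics/w3.png

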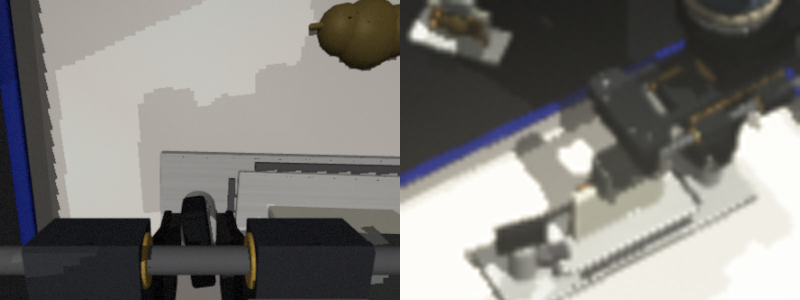

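The yaw moment has risen to 0.19 N m, so the near clamp is at its stop. I'll open only part way, since the panel edge is 45 mm away, then lift and go to the far knob.

Request:
{"fn": "drive_tool", "kwargs": {"deltas": "35 0 0 0 0;35 0 0 0 0;35 0 0 0 0;35 0 0 0 0;35 0 0 30 0;35 0 0 75 0;87 0 0 120 0.1"}}

```text
time_s: 6.3
position: [0.4442, 0.2039, 0.17]
tcp_rot: [[0.015, 1.0, -0.004], [1.0, -0.015, -0.001], [-0.001, -0.004, -1.0]]
force: [2.3, 0.8, -0.8]
opening: 0.434
grasp_force: 0.0
```

Request:
{"fn": "drive_tool", "kwargs": {"deltas": "87 40 -6 0 0.14;87 80 -12 0 0.28;87 120 -18 0 0.42;87 160 -24 0 0.56;87 167 -25 0 0.7;87 167 -25 0 0.84;87 167 -25 0 0.98;87 167 -25 0 1.12;87 167 -25 0 1.24;87 167 -25 -40 1.24;87 167 -25 -80 1.24;87 167 -25 -80 1.24"}}

```text
time_s: 7.5
position: [0.6071, 0.1786, 0.0838]
tcp_rot: [[-0.94, 0.341, -0.015], [0.341, 0.94, -0.002], [0.013, -0.007, -1.0]]
force: [-1.7, 0.2, 0.2]
opening: 0.997
grasp_force: 0.0
```

Request:
{"fn": "drive_tool", "kwargs": {"deltas": "87 1 1 -30 0;87 1 1 -41 0;87 1 1 -41 0;0 1 1 -41 0;0 1 1 -41 0;0 1 1 -41 0;0 1 1 -41 0;0 1 1 -41 0;0 1 1 -41 0;0 1 1 -41 0;0 1 1 -41 0;0 1 1 -41 0"}}

```text
time_s: 8.7
position: [0.6138, 0.1805, 0.0485]
tcp_rot: [[-0.94, 0.341, -0.0], [0.341, 0.94, 0.0], [0.0, 0.0, -1.0]]
force: [1.5, 2.8, -0.6]
opening: 0.261
grasp_force: 2.4
```

Request:
{"fn": "drive_tool", "kwargs": {"deltas": "0 0 0 0 0;0 0 0 0 0;0 0 0 0 0;0 0 0 0 0"}}

```text
time_s: 9.1
position: [0.6141, 0.1811, 0.0485]
tcp_rot: [[-0.94, 0.341, 0.001], [0.341, 0.94, 0.001], [-0.0, 0.001, -1.0]]
force: [-0.1, 5.1, -1.2]
opening: 0.225
grasp_force: 30.0
```

Request:
{"fn": "drive_tool", "kwargs": {"deltas": "0 0 0 0 -0.12;0 0 0 0 -0.24;0 0 0 0 -0.36;0 0 0 0 -0.48;0 0 0 0 -0.6;0 0 0 0 -0.72;0 0 0 0 -0.84;0 0 0 0 -0.96;0 0 0 0 -1.08;0 0 0 0 -1.2;0 0 0 0 -1.28;0 0 0 0 -1.28"}}

```text
time_s: 10.3
position: [0.6157, 0.1815, 0.0486]
tcp_rot: [[0.057, 0.998, 0.004], [0.998, -0.057, 0.002], [0.002, 0.004, -1.0]]
force: [3.5, 5.9, -2.9]
opening: 0.225
grasp_force: 30.0
```

Request:
{"fn": "drive_tool", "kwargs": {"deltas": "0 0 0 0 -0.05;0 0 0 0 -0.08;0 0 0 0 -0.08"}}

```text
time_s: 10.6
position: [0.6156, 0.181, 0.0487]
tcp_rot: [[0.135, 0.991, 0.004], [0.991, -0.135, 0.001], [0.001, 0.004, -1.0]]
force: [3.6, 4.5, -4.8]
opening: 0.229
grasp_force: 30.0
```

Run:
```python
from h import *
s=bot.read_state();print(s["moment"],s["force"])
```

```text
[ 0.7606 -0.5529  0.4403] [ 3.5575  4.4784 -4.8222]
```

The moment is 0.44 N m, so the far clamp is at its stop too. I'll release it and go above the mount.

Request:
{"fn": "drive_tool", "kwargs": {"deltas": "35 0 0 0 0;35 0 0 0 0;35 0 0 0 0;35 0 0 0 0;35 0 0 30 0;35 0 0 75 0;87 0 0 120 0.12;87 0 0 165 0.26;87 0 0 200 0.4;87 -40 5 230 0.54;87 -84 11 230 0.68;87 -84 11 230 0.82"}}

```text
time_s: 11.8
position: [0.5219, 0.1916, 0.2787]
tcp_rot: [[-0.637, 0.771, -0.008], [0.771, 0.637, -0.001], [0.004, -0.007, -1.0]]
force: [0.9, 1.1, -0.4]
opening: 0.863
grasp_force: 0.0
```

Request:
{"fn": "drive_tool", "kwargs": {"deltas": "87 0 0 0 0.14;87 0 0 0 0.28;87 0 0 0 0.42;87 0 0 0 0.56;87 0 0 0 0.7;87 0 0 0 0.75;87 0 0 0 0.75;87 0 0 0 0.75"}}

```text
time_s: 12.6
position: [0.5295, 0.1911, 0.2785]
tcp_rot: [[-0.99, 0.139, -0.001], [0.139, 0.99, -0.0], [0.001, -0.0, -1.0]]
force: [0.9, 0.5, -1.4]
opening: 1.0
grasp_force: 0.0
```

Run:
```python
from h import *
m=imaging.camera_model("wrist");s=bot.read_state();a=imaging.capture("wrist")[:,:,::-1];np.save("w4.npy",m,allow_pickle=True)
cv2.imwrite("pics/w4.png",cv2.resize(a[60:280,240:440],None,fx=2.7,fy=2.7,interpolation=cv2.INTER_CUBIC))
print(s["position"],s["tcp_rot"],np.degrees(np.arctan2(s["tcp_rot"][1][1],s["tcp_rot"][0][1])))
```

```text
[0.5295 0.1911 0.2785] [[-0.9903  0.1388 -0.0006]
 [ 0.1388  0.9903 -0.0003]
 [ 0.0005 -0.0004 -1.    ]] 82.02380400280086
```

View pics/w4.png

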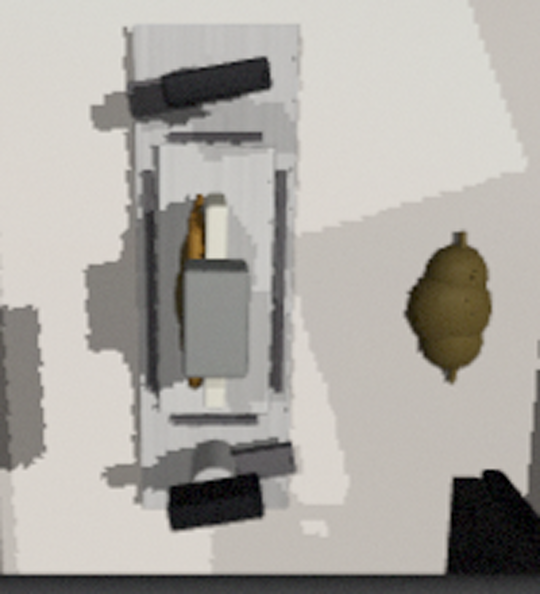

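Both knobs and toes are now about 80° off the mount's y axis, so they are at their stops. The block's top face spans (186,270) to (247,376), and the jaws are square to it.

Run:
```python
from h import *
m=np.load("w4.npy",allow_pickle=True).item()
for p in((216,322),(186,376),(247,376),(186,270),(247,270)):print(onz("w",(240+p[0]/2.7-.3,60+p[1]/2.7-.3),.104,m))
```

```text
[0.5292 0.1927 0.104 ]
[0.5476 0.1791 0.104 ]
[0.5507 0.2011 0.104 ]
[0.5091 0.1848 0.104 ]
[0.5121 0.2062 0.104 ]
```

Request:
{"fn": "drive_tool", "kwargs": {"deltas": "87 0 2 -45 0;87 0 2 -90 0;87 0 2 -135 0;87 0 2 -170 0;87 0 2 -195 0;87 0 2 -204 0;87 0 2 -204 0;40 0 2 -204 0;0 0 2 -204 0;0 0 2 -204 0;0 0 2 -204 0;0 0 2 -204 0"}}

```text
time_s: 13.85
position: [0.5302, 0.1935, 0.0752]
tcp_rot: [[-0.991, 0.137, 0.001], [0.137, 0.991, 0.0], [-0.001, 0.0, -1.0]]
force: [0.0, 0.8, -0.5]
opening: 0.634
grasp_force: 0.0
```

Request:
{"fn": "drive_tool", "kwargs": {"deltas": "0 0 0 0 0;0 0 0 0 0;0 0 0 0 0;0 0 0 0 0;0 0 0 0 0;0 0 0 0 0;0 0 0 0 0"}}

```text
time_s: 14.55
position: [0.5298, 0.1933, 0.0744]
tcp_rot: [[-0.991, 0.137, -0.0], [0.137, 0.991, -0.0], [0.0, -0.0, -1.0]]
force: [-0.7, -0.5, -0.9]
opening: 0.277
grasp_force: 29.9
```

Request:
{"fn": "drive_tool", "kwargs": {"deltas": "0 0 0 0 0;0 0 0 10 0;0 0 0 25 0;0 0 0 45 0;0 0 0 70 0;0 0 0 100 0;0 0 0 130 0;0 0 0 155 0;0 0 0 170 0;0 0 0 170 0;0 0 0 170 0"}}

```text
time_s: 15.65
position: [0.5293, 0.1934, 0.2445]
tcp_rot: [[-0.991, 0.137, -0.0], [0.137, 0.991, 0.0], [0.0, -0.0, -1.0]]
force: [0.5, -0.6, -1.5]
opening: 0.273
grasp_force: 29.9
```

Request:
{"fn": "drive_tool", "kwargs": {"deltas": "0 0 -15 0 0.03;0 0 -45 0 0.09;0 0 -80 0 0.15;0 -1 -115 0 0.21;0 -2 -150 0 0.27;0 -2 -185 0 0.33;0 -3 -220 0 0.39;0 -3 -250 0 0.45;0 -4 -275 0 0.5;0 -4 -293 0 0.54;0 -4 -303 0 0.56;0 -4 -303 0 0.56"}}

```text
time_s: 16.85
position: [0.525, -0.1107, 0.243]
tcp_rot: [[-0.913, -0.408, -0.003], [-0.408, 0.913, 0.001], [0.002, 0.002, -1.0]]
force: [-0.5, -0.1, -2.8]
opening: 0.277
grasp_force: 29.9
```

Request:
{"fn": "drive_tool", "kwargs": {"deltas": "0 0 0 -10 0;0 0 0 -25 0;0 0 0 -45 0;0 0 0 -58 0;0 0 0 -65 0;0 0 0 -65 0;0 0 0 -65 0;0 0 0 -65 0"}}

```text
time_s: 17.65
position: [0.5264, -0.1096, 0.1802]
tcp_rot: [[-0.912, -0.41, 0.001], [-0.41, 0.912, -0.001], [-0.001, -0.001, -1.0]]
force: [0.3, -0.2, -1.4]
opening: 0.274
grasp_force: 29.9
```

Run:
```python
from h import *
a=imaging.capture("scene")[:,:,::-1];b=imaging.capture("side")[:,:,::-1];w=imaging.capture("wrist")[:,:,::-1]
R=lambda im,x,y,w,h,k:cv2.resize(im[y:y+h,x:x+w],(w*k,h*k),interpolation=cv2.INTER_CUBIC)
cv2.imwrite("pics/end.png",np.vstack([np.hstack([R(a,180,95,130,110,3),R(b,350,160,135,110,3)]),cv2.resize(w,None,fx=.65,fy=.65)[:270].copy() if 0 else np.pad(cv2.resize(w,None,fx=.65,fy=.65),((0,0),(0,795-416),(0,0)))]))
s=bot.read_state();print(s["position"],s["tcp_rot"],s["time_s"],s["grasp_force"],s["force"])
```

```text
[ 0.5262 -0.1097  0.1802] [[-0.9122 -0.4098  0.0014]
 [-0.4098  0.9122 -0.0006]
 [-0.001  -0.0011 -1.    ]] 17.8 29.903691083891317 [-0.1696  0.4806 -1.7827]
```

View pics/end.png

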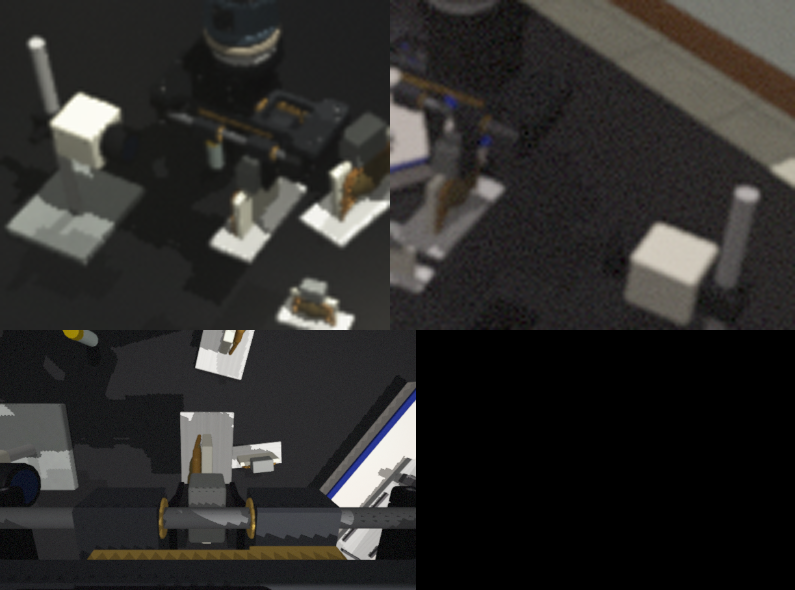

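The mount hangs upright in the fingers. In the wrist view the crab faces the lens on the left, and its foot is parallel to the camera base edge. It touches nothing, so I'm handing in.

```bash
python3 -c "
from rig import bot
print(bot.hand_in())"
```

```text
the job is handed in; nothing more can be done
None
```

I turned both clamps to their stops, lifted the mount out by its grip block, and handed in with it held still and upright at the computed view point, the crab facing the lens. The hand-in gave no verdict, so I can't say whether it passed.

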